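# Clear the pacifier tray and clean the case groove

### The arm

A 6-joint arm with a two-finger parallel gripper is mounted at the origin on the work surface. World frame = base frame: x ahead of the robot, y to its left, z up, the work surface at z = 0. Lengths are in m, angles in degrees, forces in N, time in s.
With the tool pointing down it reaches from about 0.4 to 0.825 m from the base axis. Payload 7 kg.
Tool frame: the origin (TCP) lies on the centre line of the jaws, within the pads' length; the fingertips stand 19 mm ahead of it and the grasp point (between the pads) is the TCP (r.tips_ahead is the distance from the TCP to the fingertips, in m); z points along the fingers, y is the line along which they close (so a half turn about z gives the same grasp; the last joint's range is limited). The gripper opens to 88 mm and grips with 3 to 60 N. Pads are 19 mm wide; open, the fingers measure 130 mm over their backs; the gripper's body (78 mm by 193 mm) begins 47 mm behind the grasp point.
Start: joints at [-60.212, 20.546, 0.682, 0, -70.136, -16.507], TCP at [0.155, -0.657, 0.212] pointing down, gripper open.
Joint ranges: [-176.03, 176.03], [-82.01, 121.73], [-58.28, 71.71], [-173.87, 95.51], [-174.79, -0.11], [-173.66, 173.66]. Speed limits (degrees/s): [136.94, 136.94, 172.46, 180, 180, 180].

### API

Orientations are given as [roll, pitch, yaw] about the fixed x, y, z axes, in that order (R = Rz(yaw) Ry(pitch) Rx(roll)).
In Python, from plant import r, viewer, close_job gives the robot as it stands. The module is installed in compiled form; this text tells all that it offers.
- The arm moves only by the tool arm_command, never from a script. Its arguments are lists of equal length, an entry for each row: "travel": the shift along the world's x, y, z scaled (see below), a list of three; "delta_rot": the turn, a rotation vector about the world's x, y, z scaled (see below), a list of three. In form: {"travel": [[dx, dy, dz], ...], "delta_rot": [[rx, ry, rz], ...]}. A call has 1 to 20 rows; each row is the pose to reach, as a shift and turn from the pose commanded when the call began; what a row does not reach only later rows make up. The controller multiplies each number of a shift by 0.5 m and each number of a turn by 90 degrees. A row lasts 1/8 s, in which the tool goes at most 62.5 mm and 10.7 degrees, less where a joint would pass 70% of its speed; a pose out of reach is approached as far as the arm can. A call with a number of a shift or a turn outside -1 to 1 is refused whole. A call with a gripper value outside its range is refused whole. "grip" is the opening, from 0 (shut) to 1 (fully open), set as the call begins (left out, the last holds). The fingers move at their own pace and stop on an object; "newtons" is the grip in N (left out, the last holds). Time passes only in rows, so rows that repeat a pose let the fingers close. It gives the time, the measured TCP pose, the force, the opening and the grip force at its end, in the units of the state.
- r.get_state(): the state, without advancing time (a new reading comes with each control period).
- viewer.capture(name): name is "side" or "top" or "wrist"; returns a dict with "img" (480x640x3 uint8, red, green, blue), "camera_matrix" (3x3 intrinsics, pixels), "distortion" ([k1, k2, p1, p2, k3] as OpenCV has them; the pictures are not rectified), "R" (3x3) and "t" (3): a world point X has camera coordinates R X + t; the wrist camera has in their place "mount" (4x4, takes a point from camera to tool coordinates, whose origin is the TCP and whose axes are the flange's). Camera axes: x right, y down, z forward; pixel columns grow to the right and rows downward; lengths in m; the calibration is good to about 2 mm. A picture is of the moment at which its call begins: read the wrist's pose just before it. There is no depth.
- close_job(): hands the job in; it is judged then, once.
The state is a dict: "time_s": time; "joints": joint angles; "qd": joint speeds; "joint_torque": joint torques, N m; "tcp_pos": TCP position; "eef_rot": TCP orientation; "contact_force": force on the tool from outside, world axes, zero at the start; "moment": the same for the moment, N m; "gripper_width": finger opening in m; "gripper_force": force on a finger pad.
Only numpy, scipy, OpenCV 4.12 (cv2) and the standard library are available. Lean on these libraries where they do the work, as an engineer would, in place of code of your own. Each camera call takes 0.05 s, during which the arm holds its last target. There are 200 camera calls.

### The job

Put all the packing scraps (paper balls, cardboard blocks, grey pulp end caps) into the waste bin. Once they are all in it, take the white cleaning stick and draw its tip slowly, about 2 cm a second, along the bottom of the groove in the top of the lavender case, from the button end to the hinge end and back to the button end, and then lay the stick back down flat on its cork rest. Leave the egg cup, pacifier, clear cover and wooden spoon where they are.

Things in the scene. Friction and masses are not known exactly. Their poses are not given: they have to be found in the camera images.
- tray: Fixed rectangular stainless steel tray, 360 (x) x 460 (y) mm, origin under its centre on the dresser top; floor 4 mm thick, rim 6 mm wide with its top 12 mm above the dresser.
- case: Shut lavender plastic travel case, fixed on the tray: 150 (x) x 70 (y) x 45 mm high. Origin at the centre of its underside. A straight open-ended groove 16 mm wide, 5 mm deep runs the full length of its top along x, in the middle. A white round press button (22 mm) sticks out 15 mm from its -x end; the +x end has only a thin hinge bar.
- groove_0 (a point): Point 0 of 5 along the groove in the top of the case, 25 mm apart (50 mm from the middle at 0 and 4, groove_0 next to the button). Lies on the centre line, 3.5 mm above the groove's floor: where the centre of the stick's ball tip is when the ball touches the floor. Axes as the case's: x along the groove away from the button, z up.
- groove_1 (a point): Point 1 of 5 along the groove in the top of the case, 25 mm apart (50 mm from the middle at 0 and 4, groove_0 next to the button). Lies on the centre line, 3.5 mm above the groove's floor: where the centre of the stick's ball tip is when the ball touches the floor. Axes as the case's: x along the groove away from the button, z up.
- groove_2 (a point): Point 2 of 5 along the groove in the top of the case, 25 mm apart (50 mm from the middle at 0 and 4, groove_0 next to the button). Lies on the centre line, 3.5 mm above the groove's floor: where the centre of the stick's ball tip is when the ball touches the floor. Axes as the case's: x along the groove away from the button, z up.
- groove_3 (a point): Point 3 of 5 along the groove in the top of the case, 25 mm apart (50 mm from the middle at 0 and 4, groove_0 next to the button). Lies on the centre line, 3.5 mm above the groove's floor: where the centre of the stick's ball tip is when the ball touches the floor. Axes as the case's: x along the groove away from the button, z up.
- groove_4 (a point): Point 4 of 5 along the groove in the top of the case, 25 mm apart (50 mm from the middle at 0 and 4, groove_0 next to the button). Lies on the centre line, 3.5 mm above the groove's floor: where the centre of the stick's ball tip is when the ball touches the floor. Axes as the case's: x along the groove away from the button, z up.
- stick: White cleaning stick, 35 g. Handle: bar 16 wide (y) x 20 high (z) from x = -85 to 40 mm; then a straight rigid neck, 5 mm thick, to a dark 7 mm ball tip at x = 85. Origin: underside, 10 mm below the handle's axis; x towards the tip, z up. Starts flat on the cork rest. Gripped across the handle near its origin and tilted 30 to 45 degrees tip down, it reaches the groove with the fingers clear.
- stick_tip (a point): Centre of the stick's 7 mm ball tip, at (85, 0, 10) mm in the stick's frame.
- rest: Fixed flat cork slab for the stick, 220 (x) x 110 (y) x 8 mm thick, origin at the centre of its underside on the dresser top. Left or right of the tray, on the other side from the bin.
- bin: Fixed open white waste bin, 180 (x) x 150 (y) x 130 mm high, walls and floor 5 mm (a lip 10 mm wide is for looks only); origin under its centre on the dresser top. Left or right of the tray.
- ball_a: Packing scrap: crumpled off-white paper ball, stiff, about 58 mm across its middle (28 mm up), 52 mm high with a flat foot 34 mm across, 20 g. Origin at the centre of its underside, z up as it starts. Starts on the tray; may be absent.
- ball_b: Packing scrap: crumpled off-white paper ball, stiff, about 58 mm across its middle (28 mm up), 52 mm high with a flat foot 34 mm across, 20 g. Origin at the centre of its underside, z up as it starts. Starts on the tray; may be absent.
- block_a: Packing scrap: corrugated cardboard block 66 (x) x 38 (y) x 32 (z) mm, 25 g. Origin at the centre of its underside, z up as it starts. Starts on the tray; may be absent.
- block_b: Packing scrap: corrugated cardboard block 66 (x) x 38 (y) x 32 (z) mm, 25 g. Origin at the centre of its underside, z up as it starts. Starts on the tray; may be absent.
- endcap_a: Packing scrap: grey moulded-pulp end cap, 68 (x) x 44 (y) x 28 mm high with a bump 36 x 26 x 12 mm on top (40 mm in all), 25 g. Origin at the centre of its underside, z up as it starts. Starts on the tray; may be absent.
- endcap_b: Packing scrap: grey moulded-pulp end cap, 68 (x) x 44 (y) x 28 mm high with a bump 36 x 26 x 12 mm on top (40 mm in all), 25 g. Origin at the centre of its underside, z up as it starts. Starts on the tray; may be absent.
- egg_cup: White ceramic egg cup standing upside down on the far part of the tray, 50 mm across at the bottom, 62 mm high, 120 g. Not to be disturbed. Origin at the centre of its underside.
- pacifier: Yellow pacifier, 44 x 30 mm shield lying flat, about 44 mm high, on the far part of the tray. Not to be disturbed. Origin at the centre of its underside.
- cover: Clear plastic pacifier cover, a dome 48 mm across and 38 mm high, on the far part of the tray. Not to be disturbed. Origin at the centre of its underside.
- spoon: Short wooden spoon, 140 mm long, lying along the far part of the tray. Not to be disturbed. Its x axis runs along it.

How it is judged (in metres and radians):
On the way, in this order (a step that is already met when the one before it is completed fails the run):
1. every scrap present is in the bin (x of ball_a in the frame of bin between -0.087 and 0.087 m and y of ball_a in the frame of bin between -0.072 and 0.072 m and z of each of ball_a, ball_b, block_a, block_b, endcap_a, endcap_b in the frame of bin below 0.115 m and x of ball_b in the frame of bin between -0.087 and 0.087 m and y of ball_b in the frame of bin between -0.072 and 0.072 m and x of block_a in the frame of bin between -0.087 and 0.087 m and y of block_a in the frame of bin between -0.072 and 0.072 m and x of block_b in the frame of bin between -0.087 and 0.087 m and y of block_b in the frame of bin between -0.072 and 0.072 m and x of endcap_a in the frame of bin between -0.087 and 0.087 m and y of endcap_a in the frame of bin between -0.072 and 0.072 m and x of endcap_b in the frame of bin between -0.087 and 0.087 m and y of endcap_b in the frame of bin between -0.072 and 0.072 m), for 0.2 s.
2. the stick's tip is down in the groove at point 0 (0 is at the button end), within 7 mm along it (x of stick_tip in the frame of groove_0 between -0.007 and 0.007 m and y of stick_tip in the frame of groove_0 between -0.008 and 0.008 m and z of stick_tip in the frame of groove_0 between -0.004 and 0.004 m), for 0.2 s.
3. the stick's tip is down in the groove at point 1 (0 is at the button end), within 7 mm along it (x of stick_tip in the frame of groove_1 between -0.007 and 0.007 m and y of stick_tip in the frame of groove_1 between -0.008 and 0.008 m and z of stick_tip in the frame of groove_1 between -0.004 and 0.004 m), for 0.2 s.
4. the stick's tip is down in the groove at point 2 (0 is at the button end), within 7 mm along it (x of stick_tip in the frame of groove_2 between -0.007 and 0.007 m and y of stick_tip in the frame of groove_2 between -0.008 and 0.008 m and z of stick_tip in the frame of groove_2 between -0.004 and 0.004 m), for 0.2 s.
5. the stick's tip is down in the groove at point 3 (0 is at the button end), within 7 mm along it (x of stick_tip in the frame of groove_3 between -0.007 and 0.007 m and y of stick_tip in the frame of groove_3 between -0.008 and 0.008 m and z of stick_tip in the frame of groove_3 between -0.004 and 0.004 m), for 0.2 s.
6. the stick's tip is down in the groove at point 4 (0 is at the button end), within 7 mm along it (x of stick_tip in the frame of groove_4 between -0.007 and 0.007 m and y of stick_tip in the frame of groove_4 between -0.008 and 0.008 m and z of stick_tip in the frame of groove_4 between -0.004 and 0.004 m), for 0.2 s.
7. the stick's tip is down in the groove at point 3 (0 is at the button end), within 7 mm along it (all of step 5), for 0.2 s.
8. the stick's tip is down in the groove at point 2 (0 is at the button end), within 7 mm along it (all of step 4), for 0.2 s.
9. the stick's tip is down in the groove at point 1 (0 is at the button end), within 7 mm along it (all of step 3), for 0.2 s.
10. the stick's tip is down in the groove at point 0 (0 is at the button end), within 7 mm along it (all of step 2), for 0.2 s.
At the end, for the whole second after the job is handed in: Every scrap present is inside the bin (origin within its walls and less than 115 mm above its foot); the stick lies still on the cork rest, its middle within 60 mm along and 50 mm across of the slab's centre, both middle and tip less than 35 mm above the dresser; the robot touches nothing (all of step 1 and x of stick in the frame of rest between -0.06 and 0.06 m and y of stick in the frame of rest between -0.05 and 0.05 m and z of each of stick, stick_tip in the frame of rest below 0.035 m and linear speed of stick below 0.02 m/s).
It fails at once if the egg_cup is shifted by more than 45 mm (distance of egg_cup from where it was at the start of the episode above 0.045 m).
It fails at once if the pacifier is shifted by more than 45 mm (distance of pacifier from where it was at the start of the episode above 0.045 m).
It fails at once if the cover is shifted by more than 45 mm (distance of cover from where it was at the start of the episode above 0.045 m).
It fails at once if the spoon is shifted by more than 45 mm (distance of spoon from where it was at the start of the episode above 0.045 m).
It fails at once if the egg cup is tipped over (angle between egg_cup's own z axis and vertical above 0.6 rad).
Of ball_a, ball_b, block_a, block_b, endcap_a, endcap_b only 4 to 6 are there at a start; the rules pass over those that are not, and their reading is None.
At some moment in a run one of ball_a, ball_b, block_a, block_b, endcap_a, endcap_b may be knocked a few centimetres aside while the robot is not near it.
It also fails if it takes over 210 s, if anything falls off the work surface, if the arm or the gripper's body presses on something with over 40 N, if the wrist force passes 120 N, or if a joint passes its speed limit or range.

## Working session

There is one attempt and no reset: what is moved stays moved. The work goes in short steps, Python scripts to look and compute and a tool call to move; the robot and the scene stay as the last step left them, time stands still between calls to the robot, and variables do not carry over. Pictures are saved under pics/ and viewed, at most 14 in all, crops included, and the job is handed in when it is done.

Besides the shell and the picture viewer there is one more tool, called after ">>>" as a command line: name --argument value ..., lists and objects as JSON in quotes. arm_command: Moves the arm, as the interface text tells. Shifts and turns lie within -1 to 1; 1 stands for 0.5 m of shift or 90 degrees of turn. Its arguments: {"type":"object","properties":{"travel":{"type":"array"},"delta_rot":{"type":"array"},"grip":{"type":"number"},"newtons":{"type":"number"}},"required":["travel","delta_rot"]}

```bash
mkdir -p pics; cat > h.py <<'E'
import numpy as np, cv2
from plant import r, viewer, close_job
from scipy.spatial.transform import Rotation as Ro
def cap(n, f=None):
    s=r.get_state(); c=viewer.capture(n)
    c['K']=np.array(c['camera_matrix']); c['D']=np.array(c['distortion'],float)
    if n=='wrist':
        T=np.eye(4); T[:3,:3]=Ro.from_euler('xyz',s['eef_rot'],degrees=True).as_matrix(); T[:3,3]=s['tcp_pos']
        W=np.linalg.inv(T@np.array(c['mount'])); c['R']=W[:3,:3]; c['t']=W[:3,3]
    c['R']=np.array(c['R']); c['t']=np.array(c['t'])
    if f: cv2.imwrite('pics/'+f,c['img'][:,:,::-1])
    return c
def ray(c,uv):
    p=cv2.undistortPoints(np.array([[uv]],float),c['K'],c['D'])[0,0]
    d=c['R'].T@np.array([p[0],p[1],1]); return -c['R'].T@c['t'], d/np.linalg.norm(d)
def atz(c,uv,z):
    o,d=ray(c,uv); return o+d*(z-o[2])/d[2]
def tri(c1,u1,c2,u2):
    o1,d1=ray(c1,u1);o2,d2=ray(c2,u2)
    A=np.stack([d1,-d2],1); s=np.linalg.lstsq(A,o2-o1,rcond=None)[0]
    a=o1+s[0]*d1;b=o2+s[1]*d2; return (a+b)/2, np.linalg.norm(a-b)
def proj(c,X):
    return cv2.projectPoints(np.array(X,float).reshape(-1,3),cv2.Rodrigues(c['R'])[0],c['t'],c['K'],c['D'])[0][:,0]
E
python3 - <<'E'
from h import *
import pickle
for n in ('top','side'):
    c=cap(n,n+'0.png'); print(n,(-c['R'].T@c['t']).round(3)); pickle.dump(c,open(n+'0.pkl','wb'))
s=r.get_state(); print(s, r.tips_ahead)
E
```

```text
top [0.4   0.014 1.247]
side [0.295 0.871 1.186]
{'time_s': 0.1, 'joints': array([-6.02107898e+01,  2.05869766e+01,  6.37019599e-01, -1.63901203e-02,
       -7.01367013e+01, -1.65070372e+01]), 'qd': array([-0.1035776 , -0.14867586,  0.12848767,  0.07310356,  0.03164729,
       -0.11639448]), 'joint_torque': array([-5.44575414e-04, -5.84164882e+01,  2.93748808e+01,  7.01536372e+00,
        1.02016755e-02, -4.61206275e-05]), 'tcp_pos': array([ 0.15492742, -0.65648687,  0.21140942]), 'eef_rot': array([ 1.79912535e+02, -9.85111831e-03, -1.66723400e+02]), 'contact_force': array([-0.37638288,  0.00913783,  0.04890548]), 'moment': array([-0.00734856,  0.0197226 , -0.01047742]), 'gripper_force': 0.0, 'gripper_width': 0.08796593990198369} 0.019
```

View pics/top0.png

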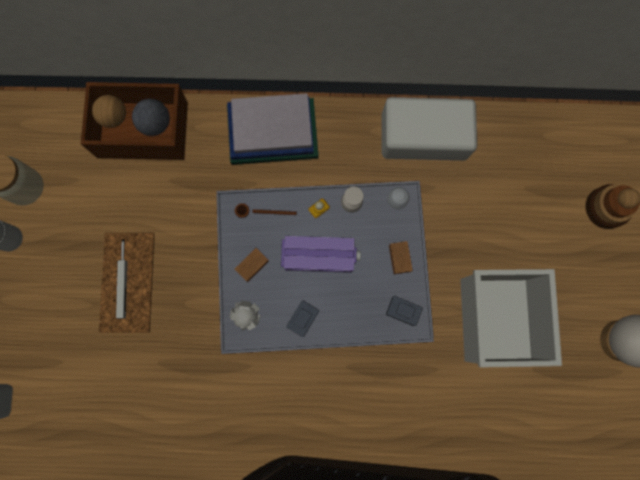

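View pics/side0.png

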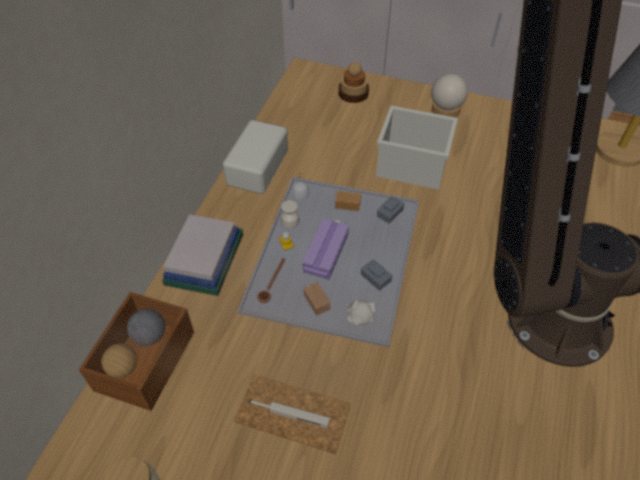

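The top view shows five scraps: blocks at (252,265) and (401,257), end caps at (303,318) and (404,311), and one ball at (245,316). The case is at (319,253) with its button to the right at (358,256). The bin is at (515,318), the rest at (127,282), and the stick's tip points up at (123,243). The side view shows the same items.

```bash
cat > seg.py <<'E'
from h import *
def segs(c, seeds, tol=22):
    out=[]
    lab=cv2.cvtColor(c['img'],cv2.COLOR_RGB2LAB)
    for s in seeds:
        m=np.zeros((482,642),np.uint8)
        cv2.floodFill(lab.copy(),m,s,0,(tol,)*3,(tol,)*3,8|(255<<8)|cv2.FLOODFILL_FIXED_RANGE|cv2.FLOODFILL_MASK_ONLY)
        m=m[1:-1,1:-1]; p=cv2.findNonZero(m); out.append((p[:,0],cv2.minAreaRect(p)))
    return out
E
python3 - <<'E'
from seg import *
import pickle
t=pickle.load(open('top0.pkl','rb')); s=pickle.load(open('side0.pkl','rb'))
names=['blkL','blkR','capL','capR','ball','case','stick','bin','rest','button']
T=[(252,265),(401,257),(303,318),(404,311),(245,316),(300,245),(121,290),(505,320),(140,300),(358,256)]
S=[(316,297),(347,203),(376,272),(392,209),(362,313),(325,245),(300,414),(415,130),(330,400),(341,222)]
zt=[.036,.036,.044,.044,.03,.049,.028,.005,.008,.03]
for n,a,b,z,A,B in zip(names,segs(t,T,14),segs(s,S,14),zt,T,S):
    box=np.array([atz(t,q,z)[:2] for q in cv2.boxPoints(a[1])])
    e=[box[1]-box[0],box[2]-box[1]]; L=[np.linalg.norm(v) for v in e]; l=e[int(np.argmax(L))]
    X,err=tri(t,a[1][0],s,b[1][0])
    print(n,len(a[0]),len(b[0]),'c',box.mean(0).round(3),'L',np.round(L,3),'ang',round(np.degrees(np.arctan2(l[1],l[0])),1),'tri',X.round(3),round(err,4), 'seedtri',tri(t,A,s,B)[0].round(3))
for q in [(219,191),(420,183),(432,341),(222,352)]: print('tray',atz(t,q,.012).round(3))
for q in [(474,271),(555,270),(561,365),(478,367)]: print('bin',atz(t,q,.13).round(3))
def big(c,x0,y0,x1,y1,f,k): cv2.imwrite('pics/'+f,cv2.resize(c['img'][y0:y1,x0:x1,::-1],None,fx=k,fy=k,interpolation=cv2.INTER_CUBIC))
big(t,215,180,435,345,'crop1.png',3.6)
E
```

```text
blkL 532 427 c [0.549 0.137] L [0.067 0.038] ang -44.4 tri [0.548 0.138 0.03 ] 0.003 seedtri [0.549 0.136 0.024]
blkR 545 199 c [ 0.57  -0.186] L [0.041 0.068] ang -170.5 tri [ 0.574 -0.193 -0.002] 0.001 seedtri [ 0.574 -0.192  0.006]
capL 717 478 c [0.434 0.023] L [0.07  0.046] ang -29.8 tri [0.435 0.023 0.019] 0.0002 seedtri [0.435 0.022 0.027]
capR 770 375 c [ 0.454 -0.191] L [0.05  0.074] ang -111.9 tri [ 0.455 -0.196  0.018] 0.0016 seedtri [ 0.452 -0.196  0.022]
ball 245 300 c [0.438 0.153] L [0.04  0.033] ang -43.4 tri [0.438 0.152 0.035] 0.0 seedtri [0.436 0.146 0.028]
case 926 1165 c [ 0.598 -0.008] L [0.034 0.157] ang -90.7 tri [ 0.589 -0.009  0.028] 0.0236 seedtri [0.573 0.03  0.09 ]
stick 312 470 c [0.49  0.418] L [0.119 0.012] ang 3.0 tri [0.499 0.419 0.029] 0.0194 seedtri [0.488 0.417 0.022]
bin 4894 2014 c [ 0.447 -0.45 ] L [0.182 0.216] ang -179.6 tri [ 0.443 -0.403  0.129] 0.0031 seedtri [ 0.44  -0.367  0.158]
rest 11184 113568 c [0.498 0.429] L [0.296 0.535] ang -89.6 tri [0.465 0.301 0.385] 0.0032 seedtri [0.453 0.371 0.027]
button 12 16935 c [ 0.573 -0.095] L [0.004 0.009] ang -179.7 tri [ 0.597 -0.11  -0.142] 0.0002 seedtri [ 0.565 -0.094  0.039]
tray [0.714 0.217 0.012]
tray [ 0.743 -0.236  0.012]
tray [ 0.391 -0.258  0.012]
tray [0.36  0.194 0.012]
bin [ 0.531 -0.318  0.13 ]
bin [ 0.536 -0.482  0.13 ]
bin [ 0.349 -0.485  0.13 ]
bin [ 0.344 -0.321  0.13 ]
```

View pics/crop1.png

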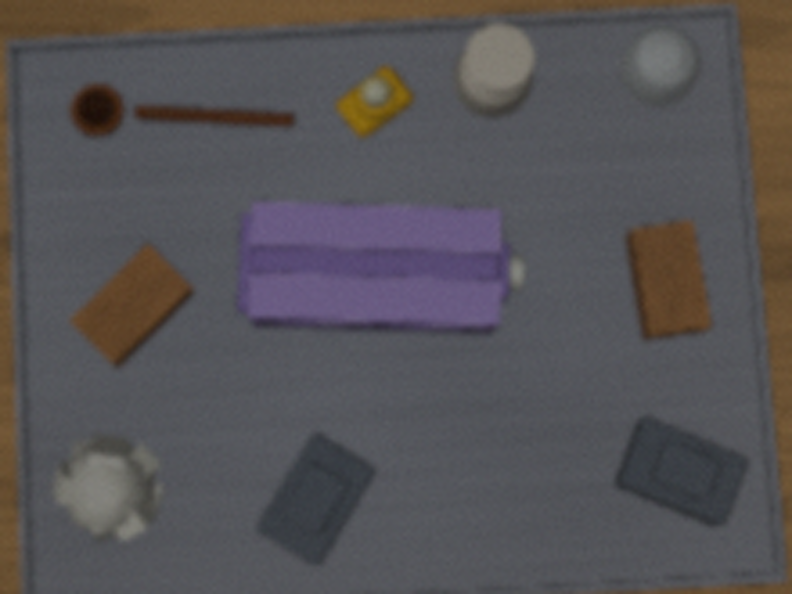

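The crop confirms one ball, two blocks and two end caps. Now the right block at (0.570, -0.186).

>>> arm_command --travel '[[0.83,0.942,0],[0.83,0.942,0],[0.83,0.942,0],[0.83,0.942,0],[0.83,0.942,0],[0.83,0.942,0],[0.83,0.942,0],[0.83,0.942,0],[0.83,0.942,0],[0.83,0.942,0],[0.83,0.942,0],[0.83,0.942,0],[0.83,0.942,0],[0.83,0.942,-0.1],[0.83,0.942,-0.2],[0.83,0.942,-0.3],[0.83,0.942,-0.368],[0.83,0.942,-0.368],[0.83,0.942,-0.368]]' --delta_rot '[[0,0,-0.042],[0,0,-0.042],[0,0,-0.042],[0,0,-0.042],[0,0,-0.042],[0,0,-0.042],[0,0,-0.042],[0,0,-0.042],[0,0,-0.042],[0,0,-0.042],[0,0,-0.042],[0,0,-0.042],[0,0,-0.042],[0,0,-0.042],[0,0,-0.042],[0,0,-0.042],[0,0,-0.042],[0,0,-0.042],[0,0,-0.042]]' --grip 1

```text
time_s: 2.48
tcp_pos: [0.5708, -0.1868, 0.0299]
eef_rot: [-180.0, 0.1, -170.5]
contact_force: [1.0, 0.5, 0.3]
gripper_width: 0.0875
gripper_force: 0.0
```

>>> arm_command --travel '[[0,0,0],[0,0,0],[0,0,0],[0,0,0],[0,0,0],[0,0,0],[0,0,0.1],[0,0,0.2],[0,0,0.3],[0,0,0.36],[-0.06,-0.14,0.36],[-0.12,-0.28,0.36],[-0.18,-0.428,0.36],[-0.18,-0.428,0.36],[-0.18,-0.428,0.26],[-0.18,-0.428,0.26],[-0.18,-0.428,0.26]]' --delta_rot '[[0,0,0],[0,0,0],[0,0,0],[0,0,0],[0,0,0],[0,0,0],[0,0,0],[0,0,0],[0,0,0],[0,0,0],[0,0,0],[0,0,0],[0,0,0],[0,0,0],[0,0,0],[0,0,0],[0,0,0]]' --grip 0 --newtons 15

```text
time_s: 4.6
tcp_pos: [0.4807, -0.4001, 0.1596]
eef_rot: [-179.9, 0.0, -170.4]
contact_force: [-0.6, -0.3, 1.7]
gripper_width: 0.0004
gripper_force: 0.0
```

The fingers shut on nothing, so I'll look again.

```bash
python3 - <<'E'
from h import *
t=cap('top','top1.png'); cv2.imwrite('pics/crop2.png',cv2.resize(t['img'][180:380,215:565,::-1],None,fx=2.2,fy=2.2,interpolation=cv2.INTER_CUBIC))
E
```

```text
(no output)
```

View pics/crop2.png

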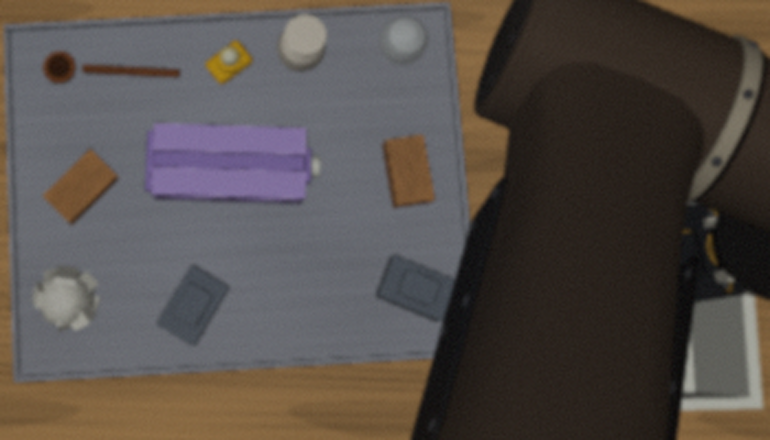

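The block is still at pixel (400.5, 257.7). The fingers were probably too slow to close before the lift, so I'll go back and allow more time.

>>> arm_command --travel '[[0,0,0.1],[0.06,0.14,0.1],[0.12,0.28,0.1],[0.18,0.428,0.1],[0.18,0.428,0.1],[0.18,0.428,0],[0.18,0.428,-0.1],[0.18,0.428,-0.2],[0.18,0.428,-0.266],[0.18,0.428,-0.266],[0.18,0.428,-0.266]]' --delta_rot '[[0,0,0],[0,0,0],[0,0,0],[0,0,0],[0,0,0],[0,0,0],[0,0,0],[0,0,0],[0,0,0],[0,0,0],[0,0,0]]' --grip 1

```text
time_s: 6.02
tcp_pos: [0.572, -0.1857, 0.0277]
eef_rot: [-179.9, 0.2, -170.4]
contact_force: [-0.4, 0.1, 1.2]
gripper_width: 0.0876
gripper_force: 0.0
```

>>> arm_command --travel '[[0,0,0],[0,0,0],[0,0,0],[0,0,0],[0,0,0],[0,0,0]]' --delta_rot '[[0,0,0],[0,0,0],[0,0,0],[0,0,0],[0,0,0],[0,0,0]]' --grip 0 --newtons 15

```text
time_s: 6.78
tcp_pos: [0.57, -0.186, 0.0252]
eef_rot: [180.0, -0.0, -170.5]
contact_force: [-0.1, 0.2, 0.1]
gripper_width: 0.0334
gripper_force: 0.0
```

```bash
python3 - <<'E'
from h import *
c=cap('wrist','w1.png'); s=r.get_state(); print(s['gripper_width'],s['gripper_force'])
print(np.array(c['mount']).round(3))
t=cap('side','s1.png'); cv2.imwrite('pics/crop3.png',np.hstack([c['img'][:,:,::-1][::1,::1][:, :],cv2.resize(t['img'][150:270,280:440,::-1],(640,480))])[::1])
im=cv2.imread('pics/crop3.png'); cv2.imwrite('pics/crop3.png',cv2.resize(im,(800,300)))
E
```

```text
0.02916895082004957 0.0
[[-0.    -0.953 -0.303  0.082]
 [ 1.    -0.     0.     0.   ]
 [-0.    -0.303  0.953 -0.172]
 [ 0.     0.     0.     1.   ]]
```

View pics/crop3.png

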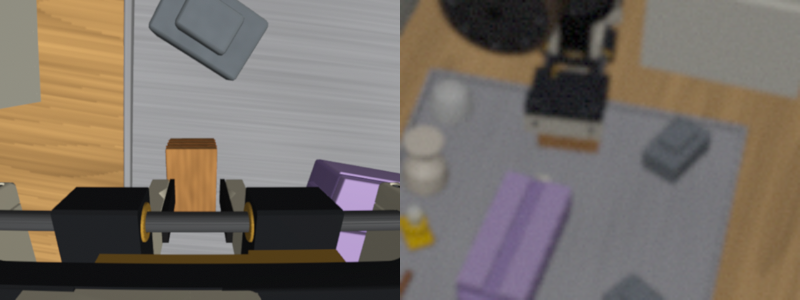

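The wrist view shows the block between the fingers at about (190,190), with the fingers still moving. I'll let them finish closing.

>>> arm_command --travel '[[0,0,0],[0,0,0],[0,0,0]]' --delta_rot '[[0,0,0],[0,0,0],[0,0,0]]'

```text
time_s: 7.25
tcp_pos: [0.5701, -0.1859, 0.0253]
eef_rot: [-180.0, 0.0, -170.5]
contact_force: [-0.1, -1.1, -0.3]
gripper_width: 0.0012
gripper_force: 0.0
```

```bash
python3 - <<'E'
from h import *
c=cap('wrist','w2.png'); s=r.get_state(); print(s['gripper_width'],s['gripper_force'])
E
```

```text
0.0006473375636015833 0.0
```

View pics/w2.png

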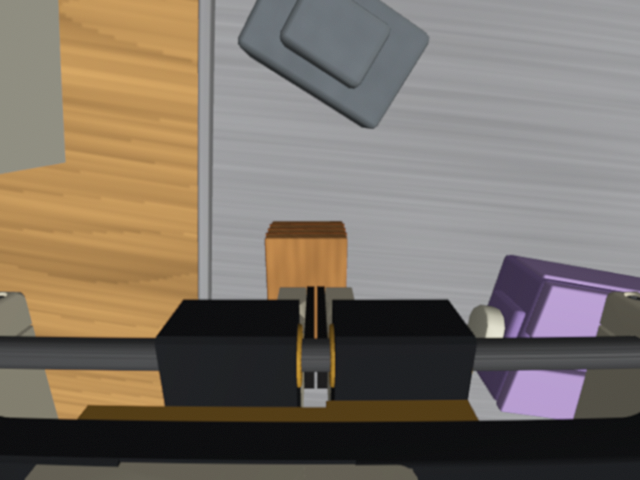

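The fingers have shut above the block, whose top face is visible at (305,237), so something is off in height. I'll check the geometry.

```bash
python3 - <<'E'
from h import *
c=cap('wrist'); print(c['K'].round(1).tolist(),c['D'].round(3)); s=r.get_state(); print(s['tcp_pos'],s['eef_rot'])
for z in (-.03,-.02,-.01,0,.01,.02,.036,.05):
    a=atz(c,(266,238),z);b=atz(c,(346,237),z); print(z,a.round(3),b.round(3),np.linalg.norm(a-b).round(4))
T=Ro.from_euler('xyz',s['eef_rot'],degrees=True).as_matrix()
for q in ((0,0,0),(0,0,.019),(-.0095,0,.019),(.0095,0,.019)): print(q,proj(c,T@np.array(q)+s['tcp_pos']))
t=cap('top'); X=[.570,-.186]
for z in (0.,.036): print(proj(t,[*X,z]))
E
```

```text
[[373.9, 0.0, 315.3], [0.0, 373.9, 239.3], [0.0, 0.0, 1.0]] [-0.033  0.     0.     0.     0.   ]
[ 0.57004735 -0.18592141  0.02526711] [-1.79999273e+02 -8.38734391e-04 -1.70496789e+02]
-0.03 [ 0.565 -0.218 -0.03 ] [ 0.556 -0.168 -0.03 ] 0.051
-0.02 [ 0.562 -0.217 -0.02 ] [ 0.553 -0.169 -0.02 ] 0.0488
-0.01 [ 0.558 -0.216 -0.01 ] [ 0.55  -0.171 -0.01 ] 0.0465
0 [ 0.555 -0.216  0.   ] [ 0.547 -0.172  0.   ] 0.0443
0.01 [ 0.552 -0.215  0.01 ] [ 0.544 -0.173  0.01 ] 0.042
0.02 [ 0.548 -0.214  0.02 ] [ 0.541 -0.175  0.02 ] 0.0398
0.036 [ 0.543 -0.213  0.036] [ 0.536 -0.177  0.036] 0.0362
0.05 [ 0.538 -0.211  0.05 ] [ 0.532 -0.179  0.05 ] 0.0331
(0, 0, 0) [[314.34860548 290.46039672]]
(0, 0, 0.019) [[314.42319855 275.60649053]]
(-0.0095, 0, 0.019) [[314.43676973 291.21686046]]
(0.0095, 0, 0.019) [[314.4093429  259.54281036]]
[[397.65354945 259.02668471]]
[[400.29615883 256.83199466]]
```

>>> arm_command --travel '[[0,0,0.1],[0,0,0.2],[0,0,0.2],[0,0,0.2],[0,0,0.2],[0,0,0.2],[0,0,0.2],[0,0,0.2]]' --delta_rot '[[0,0,0],[0,0,0],[0,0,0],[0,0,0],[0,0,0],[0,0,0],[0,0,0],[0,0,0]]' --grip 0.6

```text
time_s: 8.4
tcp_pos: [0.57, -0.1859, 0.1249]
eef_rot: [180.0, -0.0, -170.5]
contact_force: [-0.2, 0.1, -0.7]
gripper_width: 0.0523
gripper_force: 0.0
```

```bash
python3 - <<'E'
from h import *
s=r.get_state(); T=Ro.from_euler('xyz',s['eef_rot'],degrees=True).as_matrix(); w=s['gripper_width']; print(s['tcp_pos'],w)
c=cap('wrist','w3.png'); t=cap('side','s3.png')
ims=[]
for k in (c,t):
    im=k['img'][:,:,::-1].copy()
    P=proj(k,[T@np.array(q)+s['tcp_pos'] for q in ((0,0,0),(0,0,.019),(0,0,-.019),(0,w/2,.019),(0,-w/2,.019))]); print(P.round(1).tolist())
    if k is t:
        x,y=P[0].astype(int)-[50,37]; im=cv2.resize(im[y:y+75,x:x+100],(640,480),interpolation=cv2.INTER_CUBIC); P=(P-[x,y])*6.4
    for p,col in zip(P,((0,0,255),(0,255,0),(255,0,0),(0,255,255),(0,255,255))): cv2.circle(im,tuple(int(v) for v in p),4,col,-1)
    ims.append(im)
cv2.imwrite('pics/crop4.png',cv2.resize(np.hstack(ims),(800,300)))
E
```

```text
[ 0.56996549 -0.18592586  0.12493285] 0.052341771450101035
[[314.4, 290.4], [314.5, 275.6], [314.3, 308.4], [361.7, 275.5], [267.2, 275.5]]
[[349.6, 173.5], [349.3, 178.8], [349.9, 168.1], [347.9, 185.9], [350.6, 171.8]]
```

View pics/crop4.png

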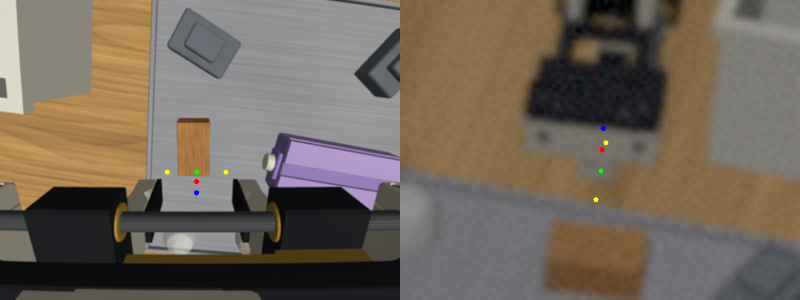

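The wrist and side views both put the fingertips about 17 mm short of where the stated tip length predicts (red/green marks at (196,181) and (601,150)). I'll open, go beside the block and probe down slowly while watching the force.

>>> arm_command --travel '[[0,-0.008,0],[0,-0.008,0],[0,-0.008,0],[0,-0.008,-0.1],[0,-0.008,-0.19],[0,-0.008,-0.2],[0,-0.008,-0.205],[0,-0.008,-0.21],[0,-0.008,-0.215],[0,-0.008,-0.215],[0,-0.008,-0.215]]' --delta_rot '[[0,0,0],[0,0,0],[0,0,0],[0,0,0],[0,0,0],[0,0,0],[0,0,0],[0,0,0],[0,0,0],[0,0,0],[0,0,0]]' --grip 1

```text
time_s: 9.88
tcp_pos: [0.5702, -0.19, 0.0182]
eef_rot: [-180.0, 0.0, -170.5]
contact_force: [0.1, 0.4, 1.1]
gripper_width: 0.0878
gripper_force: 0.0
```

>>> arm_command --travel '[[0,0,-0.004],[0,0,-0.008],[0,0,-0.01],[0,0,-0.01],[0,0,-0.01]]' --delta_rot '[[0,0,0],[0,0,0],[0,0,0],[0,0,0],[0,0,0]]'

```text
time_s: 10.5
tcp_pos: [0.5701, -0.1899, 0.0127]
eef_rot: [-180.0, -0.0, -170.5]
contact_force: [0.3, 0.4, 0.3]
gripper_width: 0.0878
gripper_force: 0.0
```

There is still no contact where the stated tips would already be below the tray, so the true tips are shorter or higher. I'll close here.

>>> arm_command --travel '[[0,0,0],[0,0,0],[0,0,0],[0,0,0],[0,0,0],[0,0,0],[0,0,0]]' --delta_rot '[[0,0,0],[0,0,0],[0,0,0],[0,0,0],[0,0,0],[0,0,0],[0,0,0]]' --grip 0 --newtons 15

```text
time_s: 11.38
tcp_pos: [0.57, -0.19, 0.0128]
eef_rot: [-180.0, -0.0, -170.5]
contact_force: [0.2, 0.0, 0.8]
gripper_width: 0.0375
gripper_force: 15.0
```

Gripped at 15 N with a width of 37.5 mm. The true tips sit about 17 mm above the stated ones. Now to the bin.

>>> arm_command --travel '[[0,0,0.08],[0,0,0.16],[0,0,0.24],[0,0,0.32],[-0.04,-0.1,0.32],[-0.08,-0.2,0.32],[-0.12,-0.3,0.32],[-0.18,-0.42,0.32],[-0.18,-0.42,0.32],[-0.18,-0.42,0.27],[-0.18,-0.42,0.27]]' --delta_rot '[[0,0,0],[0,0,0],[0,0,0],[0,0,0],[0,0,0],[0,0,0],[0,0,0],[0,0,0],[0,0,0],[0,0,0],[0,0,0]]'

```text
time_s: 12.75
tcp_pos: [0.4789, -0.399, 0.1459]
eef_rot: [179.9, -0.2, -170.5]
contact_force: [-0.2, -0.8, -0.6]
gripper_width: 0.0376
gripper_force: 15.0
```

>>> arm_command --travel '[[0,0,0],[0,0,0],[0,0,0],[-0.01,0.1,0.04],[-0.02,0.2,0.04],[-0.03,0.3,0.04],[-0.05,0.41,0.04],[-0.05,0.41,0.04],[-0.05,0.41,0.04],[-0.05,0.41,-0.05],[-0.05,0.41,-0.15],[-0.05,0.41,-0.25],[-0.05,0.41,-0.28],[-0.05,0.41,-0.29],[-0.05,0.41,-0.295],[-0.05,0.41,-0.3],[-0.05,0.41,-0.3]]' --delta_rot '[[0,0,0],[0,0,0],[0,0,0],[0,0,0.1],[0,0,0.2],[0,0,0.3],[0,0,0.4],[0,0,0.5],[0,0,0.651],[0,0,0.651],[0,0,0.651],[0,0,0.651],[0,0,0.651],[0,0,0.651],[0,0,0.651],[0,0,0.651],[0,0,0.651]]' --grip 1

```text
time_s: 14.88
tcp_pos: [0.4555, -0.1949, -0.0017]
eef_rot: [-179.9, 0.0, -111.9]
contact_force: [0.7, -0.5, 1.9]
gripper_width: 0.0876
gripper_force: 0.0
```

>>> arm_command --travel '[[0,0,-0.004],[0,0,-0.008],[0,0,-0.008]]' --delta_rot '[[0,0,0],[0,0,0],[0,0,0]]'

```text
time_s: 15.25
tcp_pos: [0.4549, -0.1949, -0.0064]
eef_rot: [180.0, -0.0, -111.9]
contact_force: [0.5, 0.0, -0.8]
gripper_width: 0.0873
gripper_force: 0.0
```

>>> arm_command --travel '[[0,0,0],[0,0,0],[0,0,0],[0,0,0],[0,0,0],[0,0,0],[0,0,0]]' --delta_rot '[[0,0,0],[0,0,0],[0,0,0],[0,0,0],[0,0,0],[0,0,0],[0,0,0]]' --grip 0 --newtons 15

```text
time_s: 16.12
tcp_pos: [0.4551, -0.1949, -0.0062]
eef_rot: [-180.0, -0.0, -111.9]
contact_force: [0.5, -0.5, -0.0]
gripper_width: 0.0438
gripper_force: 15.0
```

>>> arm_command --travel '[[0,0,0.08],[0,0,0.16],[0,0,0.24],[0,0,0.34],[-0.02,-0.1,0.34],[-0.05,-0.2,0.34],[-0.08,-0.3,0.34],[-0.11,-0.41,0.34],[-0.11,-0.41,0.34],[-0.11,-0.41,0.29],[-0.11,-0.41,0.29],[-0.11,-0.41,0.29]]' --delta_rot '[[0,0,0],[0,0,0],[0,0,0],[0,0,0],[0,0,0],[0,0,0],[0,0,0],[0,0,0],[0,0,0],[0,0,0],[0,0,0],[0,0,0]]'

```text
time_s: 17.62
tcp_pos: [0.4005, -0.3997, 0.1394]
eef_rot: [-180.0, -0.0, -111.9]
contact_force: [-0.1, 0.8, 1.6]
gripper_width: 0.0441
gripper_force: 15.0
```

>>> arm_command --travel '[[0,0,0],[0,0,0],[0,0,0],[0,0,0.04]]' --delta_rot '[[0,0,0],[0,0,0],[0,0,0],[0,0,0]]' --grip 1

```text
time_s: 18.12
tcp_pos: [0.3991, -0.3993, 0.1577]
eef_rot: [179.8, 0.0, -111.9]
contact_force: [0.2, 0.7, 0.3]
gripper_width: 0.0785
gripper_force: 0.0
```

```bash
cat > chk.py <<'E'
from seg import *
t=cap('top')
for n,q,z in (('blkL',(252,265),.036),('capL',(303,318),.038),('ball',(245,316),.04)):
    a=segs(t,[q],14)[0]; box=np.array([atz(t,p,z)[:2] for p in cv2.boxPoints(a[1])]); e=[box[1]-box[0],box[2]-box[1]]; L=[np.linalg.norm(v) for v in e]; l=e[int(np.argmax(L))]
    print(n,len(a[0]),box.mean(0).round(3),np.round(L,3),round(np.degrees(np.arctan2(l[1],l[0])),1))
E
python3 chk.py
```

```text
blkL 515 [0.548 0.136] [0.064 0.037] -43.0
capL 685 [0.434 0.023] [0.069 0.045] -30.4
ball 222 [0.438 0.15 ] [0.038 0.032] -43.4
```

>>> arm_command --travel '[[0.01,0.12,0],[0.02,0.24,0],[0.03,0.36,0],[0.04,0.48,0],[0.05,0.6,0],[0.06,0.72,0],[0.068,0.846,0],[0.068,0.846,0],[0.068,0.846,0],[0.068,0.846,-0.1],[0.068,0.846,-0.2],[0.068,0.846,-0.28],[0.068,0.846,-0.31],[0.068,0.846,-0.32],[0.068,0.846,-0.33],[0.068,0.846,-0.33],[0.068,0.846,-0.33]]' --delta_rot '[[0,0,0.1],[0,0,0.2],[0,0,0.3],[0,0,0.4],[0,0,0.5],[0,0,0.6],[0,0,0.7],[0,0,0.8],[0,0,0.91],[0,0,0.91],[0,0,0.91],[0,0,0.91],[0,0,0.91],[0,0,0.91],[0,0,0.91],[0,0,0.91],[0,0,0.91]]'

```text
time_s: 20.3
tcp_pos: [0.4345, 0.0233, -0.0056]
eef_rot: [-179.9, -0.0, -30.0]
contact_force: [-0.0, -0.4, -0.2]
gripper_width: 0.0874
gripper_force: 0.0
```

>>> arm_command --travel '[[0,0,0],[0,0,0],[0,0,0],[0,0,0],[0,0,0],[0,0,0],[0,0,0]]' --delta_rot '[[0,0,0],[0,0,0],[0,0,0],[0,0,0],[0,0,0],[0,0,0],[0,0,0]]' --grip 0 --newtons 15

```text
time_s: 21.18
tcp_pos: [0.434, 0.0231, -0.0063]
eef_rot: [180.0, 0.0, -30.0]
contact_force: [0.9, -0.3, 0.1]
gripper_width: 0.0439
gripper_force: 15.0
```

>>> arm_command --travel '[[0,0,0.08],[0,0,0.16],[0,0,0.24],[0,0,0.34],[0,-0.1,0.34],[0,-0.22,0.34],[0,-0.34,0.34],[0,-0.46,0.34],[0,-0.58,0.34],[0,-0.7,0.34],[0.012,-0.846,0.34],[0.012,-0.846,0.34],[0.012,-0.846,0.29],[0.012,-0.846,0.29],[0.012,-0.846,0.29]]' --delta_rot '[[0,0,0],[0,0,0],[0,0,0],[0,0,0],[0,0,0],[0,0,0],[0,0,0],[0,0,0],[0,0,0],[0,0,0],[0,0,0],[0,0,0],[0,0,0],[0,0,0],[0,0,0]]'

```text
time_s: 23.05
tcp_pos: [0.4404, -0.3996, 0.1395]
eef_rot: [180.0, -0.0, -30.0]
contact_force: [-0.3, -0.3, -1.2]
gripper_width: 0.0441
gripper_force: 15.0
```

>>> arm_command --travel '[[0,0,0],[0,0,0],[0,0,0],[0,0,0],[0,0,0.04]]' --delta_rot '[[0,0,0],[0,0,0],[0,0,0],[0,0,0],[0,0,0]]' --grip 1

```text
time_s: 23.68
tcp_pos: [0.4391, -0.3993, 0.1575]
eef_rot: [-180.0, 0.2, -30.0]
contact_force: [0.8, 0.3, -0.1]
gripper_width: 0.0859
gripper_force: 0.0
```

```bash
python3 chk.py
```

```text
blkL 516 [0.548 0.136] [0.064 0.037] -43.0
capL 27922 [ 0.549 -0.018] [0.467 0.355] -85.7
ball 204 [0.438 0.155] [0.034 0.034] -88.8
```

>>> arm_command --travel '[[0.03,0.12,0],[0.06,0.24,0],[0.09,0.36,0],[0.12,0.48,0],[0.15,0.6,0],[0.18,0.72,0],[0.2,0.84,0],[0.216,0.96,0],[0.216,1.0,0],[0.216,1.0,0]]' --delta_rot '[[0,0,-0.05],[0,0,-0.1],[0,0,-0.15],[0,0,-0.15],[0,0,-0.15],[0,0,-0.15],[0,0,-0.15],[0,0,-0.15],[0,0,-0.15],[0,0,-0.15]]'

```text
time_s: 24.98
tcp_pos: [0.5479, 0.1012, 0.1586]
eef_rot: [180.0, 0.0, -43.4]
contact_force: [0.7, -0.7, -0.6]
gripper_width: 0.0877
gripper_force: 0.0
```

>>> arm_command --travel '[[0,0.073,0],[0,0.073,-0.1],[0,0.073,-0.2],[0,0.073,-0.28],[0,0.073,-0.31],[0,0.073,-0.32],[0,0.073,-0.33],[0,0.073,-0.33],[0,0.073,-0.33]]' --delta_rot '[[0,0,0],[0,0,0],[0,0,0],[0,0,0],[0,0,0],[0,0,0],[0,0,0],[0,0,0],[0,0,0]]'

```text
time_s: 26.1
tcp_pos: [0.5486, 0.1369, -0.0053]
eef_rot: [-179.9, -0.0, -43.5]
contact_force: [-0.8, -0.4, -0.3]
gripper_width: 0.0873
gripper_force: 0.0
```

>>> arm_command --travel '[[0,0,0],[0,0,0],[0,0,0],[0,0,0],[0,0,0],[0,0,0],[0,0,0]]' --delta_rot '[[0,0,0],[0,0,0],[0,0,0],[0,0,0],[0,0,0],[0,0,0],[0,0,0]]' --grip 0 --newtons 15

```text
time_s: 26.98
tcp_pos: [0.548, 0.1366, -0.0063]
eef_rot: [180.0, 0.0, -43.5]
contact_force: [-0.5, -0.7, 0.4]
gripper_width: 0.0381
gripper_force: 15.0
```

>>> arm_command --travel '[[0,0,0.08],[0,0,0.16],[0,0,0.24],[0,0,0.34],[-0.02,-0.1,0.34],[-0.04,-0.22,0.34],[-0.06,-0.34,0.34],[-0.08,-0.46,0.34],[-0.1,-0.58,0.34],[-0.12,-0.7,0.34],[-0.16,-0.82,0.34],[-0.19,-0.93,0.34],[-0.196,-1.0,0.34],[-0.196,-1.0,0.34]]' --delta_rot '[[0,0,0],[0,0,0],[0,0,0],[0,0,0],[0,0,0],[0,0,0],[0,0,0],[0,0,0],[0,0,0],[0,0,0],[0,0,0],[0,0,0],[0,0,0],[0,0,0]]'

```text
time_s: 28.72
tcp_pos: [0.4491, -0.3655, 0.1632]
eef_rot: [180.0, 0.0, -43.7]
contact_force: [-0.4, 0.8, 0.1]
gripper_width: 0.0381
gripper_force: 15.0
```

>>> arm_command --travel '[[0,-0.073,0],[0,-0.073,-0.05],[0,-0.073,-0.05],[0,-0.073,-0.05]]' --delta_rot '[[0,0,0],[0,0,0],[0,0,0],[0,0,0]]'

```text
time_s: 29.22
tcp_pos: [0.4504, -0.3995, 0.1395]
eef_rot: [180.0, -0.0, -43.5]
contact_force: [0.3, 0.4, 0.0]
gripper_width: 0.0382
gripper_force: 15.0
```

>>> arm_command --travel '[[0,0,0],[0,0,0],[0,0,0],[0,0,0],[0,0,0.04]]' --delta_rot '[[0,0,0],[0,0,0],[0,0,0],[0,0,0],[0,0,0]]' --grip 1

```text
time_s: 29.85
tcp_pos: [0.449, -0.3993, 0.1575]
eef_rot: [180.0, 0.2, -43.5]
contact_force: [-0.4, -0.1, 0.6]
gripper_width: 0.0823
gripper_force: 0.0
```

```bash
python3 chk.py | tail -1; python3 - <<'E'
from h import *
c=cap('wrist','w5.png'); t=cap('top','t5.png')
a=np.vstack([cv2.resize(c['img'][:,:,::-1],(400,300)),cv2.resize(t['img'][180:360,80:320,::-1],(400,300))]); cv2.imwrite('pics/m5.png',a)
E
```

```text
ball 224 [0.438 0.151] [0.039 0.033] -47.3
```

View pics/m5.png

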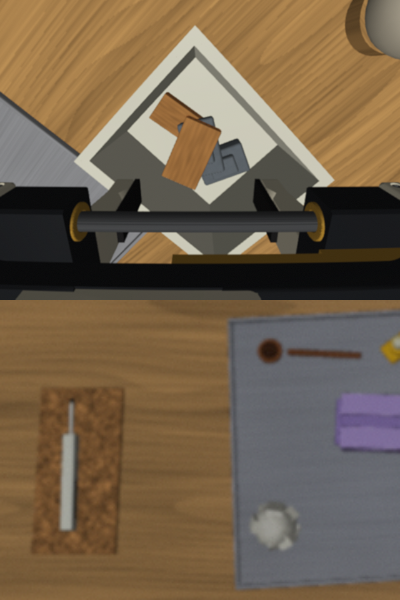

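The bin holds four scraps, with blocks at about (185,140) and end caps at (225,160). The ball is unmoved at (275,525) in the lower crop. Now the ball.

>>> arm_command --travel '[[0,0.12,0],[0,0.24,0],[0,0.36,0],[0,0.48,0],[-0.01,0.6,0],[-0.02,0.72,0],[-0.026,0.84,0],[-0.026,0.96,0],[-0.026,1.0,0],[-0.026,1.0,0]]' --delta_rot '[[0,0,0],[0,0,0],[0,0,0],[0,0,0],[0,0,0],[0,0,0],[0,0,0],[0,0,0],[0,0,0],[0,0,0]]'

```text
time_s: 31.25
tcp_pos: [0.4367, 0.1013, 0.1583]
eef_rot: [180.0, 0.0, -43.4]
contact_force: [0.3, -0.7, 0.7]
gripper_width: 0.0872
gripper_force: 0.0
```

>>> arm_command --travel '[[0,0.104,0],[0,0.104,-0.05],[0,0.104,-0.15],[0,0.104,-0.22],[0,0.104,-0.28],[0,0.104,-0.31],[0,0.104,-0.33],[0,0.104,-0.33],[0,0.104,-0.33]]' --delta_rot '[[0,0,0],[0,0,0],[0,0,0],[0,0,0],[0,0,0],[0,0,0],[0,0,0],[0,0,0],[0,0,0]]'

```text
time_s: 32.38
tcp_pos: [0.4369, 0.1509, -0.0054]
eef_rot: [180.0, -0.0, -43.5]
contact_force: [-5.7, -4.2, 14.2]
gripper_width: 0.0876
gripper_force: 6.8
```

>>> arm_command --travel '[[0,0,0],[0,0,0],[0,0,0],[0,0,0],[0,0,0],[0,0,0]]' --delta_rot '[[0,0,0],[0,0,0],[0,0,0],[0,0,0],[0,0,0],[0,0,0]]' --grip 0 --newtons 15

```text
time_s: 33.12
tcp_pos: [0.4368, 0.1519, -0.0064]
eef_rot: [180.0, 0.0, -43.5]
contact_force: [-1.0, -1.0, 0.5]
gripper_width: 0.0567
gripper_force: 15.0
```

>>> arm_command --travel '[[0,0,0.08],[0,0,0.16],[0,0,0.24],[0,0,0.34],[0,-0.1,0.35],[0,-0.22,0.35],[0,-0.34,0.35],[0,-0.46,0.35],[0,-0.58,0.35],[0,-0.7,0.35],[0,-0.82,0.35],[0,-0.94,0.35],[0,-1.0,0.35],[0,-1.0,0.35]]' --delta_rot '[[0,0,0],[0,0,0],[0,0,0],[0,0,0],[0,0,0],[0,0,0],[0,0,0],[0,0,0],[0,0,0],[0,0,0],[0,0,0],[0,0,0],[0,0,0],[0,0,0]]'

```text
time_s: 34.88
tcp_pos: [0.4366, -0.3497, 0.1679]
eef_rot: [180.0, 0.1, -43.7]
contact_force: [0.0, 0.7, 0.2]
gripper_width: 0.056
gripper_force: 15.0
```

>>> arm_command --travel '[[0.006,-0.104,0],[0.006,-0.104,-0.05],[0.006,-0.104,-0.05],[0.006,-0.104,-0.05]]' --delta_rot '[[0,0,0],[0,0,0],[0,0,0],[0,0,0]]'

```text
time_s: 35.38
tcp_pos: [0.4405, -0.3993, 0.1445]
eef_rot: [180.0, -0.0, -43.4]
contact_force: [0.7, 0.5, 0.2]
gripper_width: 0.0565
gripper_force: 15.0
```

>>> arm_command --travel '[[0,0,0],[0,0,0],[0,0,0],[0,0,0],[0,0,0.1],[0,0,0.1],[0,0,0.1]]' --delta_rot '[[0,0,0],[0,0,0],[0,0,0],[0,0,0],[0,0,0],[0,0,0],[0,0,0]]' --grip 1

```text
time_s: 36.25
tcp_pos: [0.44, -0.3998, 0.1938]
eef_rot: [-180.0, -0.0, -43.5]
contact_force: [-0.1, -0.1, -0.6]
gripper_width: 0.0876
gripper_force: 0.0
```

```bash
python3 - <<'E'
from h import *
c=cap('wrist','w6.png'); t=cap('top','t6.png'); s=cap('side','s6.png')
a=np.hstack([cv2.resize(c['img'][:,:,::-1],(400,300)),cv2.resize(t['img'][180:360,80:320,::-1],(400,300))])
b=np.hstack([cv2.resize(s['img'][340:460,220:380,::-1],(400,300),interpolation=cv2.INTER_CUBIC),cv2.resize(t['img'][225:345,80:240,::-1],(400,300),interpolation=cv2.INTER_CUBIC)])
cv2.imwrite('pics/m6.png',np.vstack([a,b]))
E
```

```text
(no output)
```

View pics/m6.png

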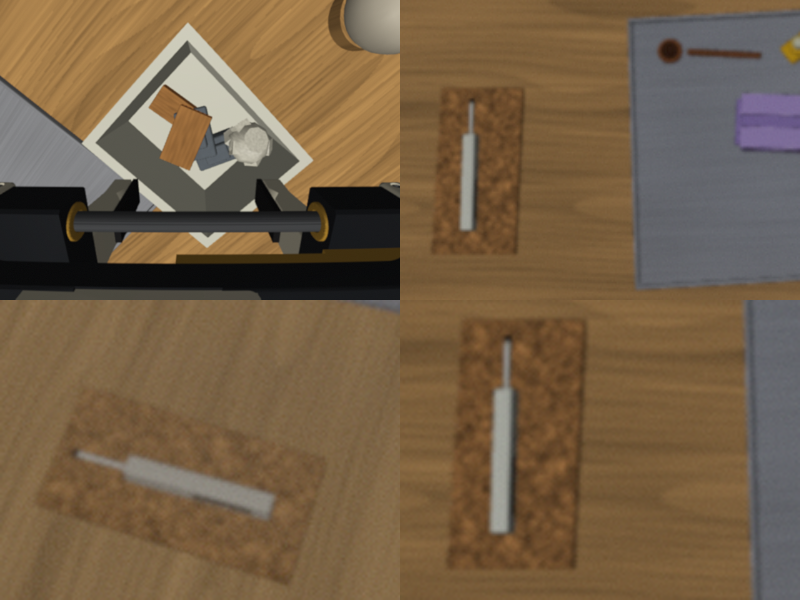

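All five scraps are inside the bin. The stick lies on the rest with its tip at top pixel (122.8,240.2) and handle ends at (122,260) and (120,318). I'll move over it.

>>> arm_command --travel '[[0.02,0.12,0],[0.04,0.24,0],[0.06,0.36,0],[0.08,0.48,0],[0.1,0.6,0],[0.12,0.72,0],[0.12,0.84,0],[0.12,0.96,0],[0.12,1.0,0],[0.12,1.0,0]]' --delta_rot '[[0,0,0.1],[0,0,0.2],[0,0,0.3],[0,0,0.4],[0,0,0.517],[0,0,0.517],[0,0,0.517],[0,0,0.517],[0,0,0.517],[0,0,0.517]]'

```text
time_s: 37.65
tcp_pos: [0.4997, 0.101, 0.1931]
eef_rot: [180.0, 0.1, 3.2]
contact_force: [0.3, -0.4, -0.1]
gripper_width: 0.0876
gripper_force: 0.0
```

>>> arm_command --travel '[[0,0.12,0],[0,0.24,0],[0,0.36,0],[0,0.48,0],[0,0.6,0],[0,0.636,0],[0,0.636,0],[0,0.636,0],[0,0.636,0]]' --delta_rot '[[0,0,0],[0,0,0],[0,0,0],[0,0,0],[0,0,0],[0,0,0],[0,0,0],[0,0,0],[0,0,0]]'

```text
time_s: 38.78
tcp_pos: [0.5005, 0.4166, 0.1942]
eef_rot: [-180.0, -0.0, 2.9]
contact_force: [-1.1, -0.1, -0.1]
gripper_width: 0.0877
gripper_force: 0.0
```

```bash
python3 - <<'E'
from h import *
import pickle
t=pickle.load(open('top0.pkl','rb'))
for q,z in (((122.8,240.2),.018),((122,260.2),.028),((120,318.2),.028),((104,233),.008),((153.2,233),.008),((150.8,332),.008),((98.4,332.2),.008)): print(q,atz(t,q,z).round(4))
s=r.get_state(); print(s['tcp_pos'],s['eef_rot'],s['joints'].round(1))
c=cap('wrist','w7.png'); pickle.dump(c,open('w7.pkl','wb'))
E
```

```text
(122.8, 240.2) [0.5968 0.4221 0.018 ]
(122, 260.2) [0.5513 0.4172 0.028 ]
(120, 318.2) [0.4266 0.4124 0.028 ]
(104, 233) [0.6138 0.4685 0.008 ]
(153.2, 233) [0.6161 0.359  0.008 ]
(150.8, 332) [0.3989 0.3501 0.008 ]
(98.4, 332.2) [0.396  0.4635 0.008 ]
[0.50047989 0.41656128 0.19418555] [-1.79985744e+02 -1.04876878e-02  2.93317368e+00] [ 56.9  19.   -4.1   0.  -67.   36. ]
```

View pics/w7.png

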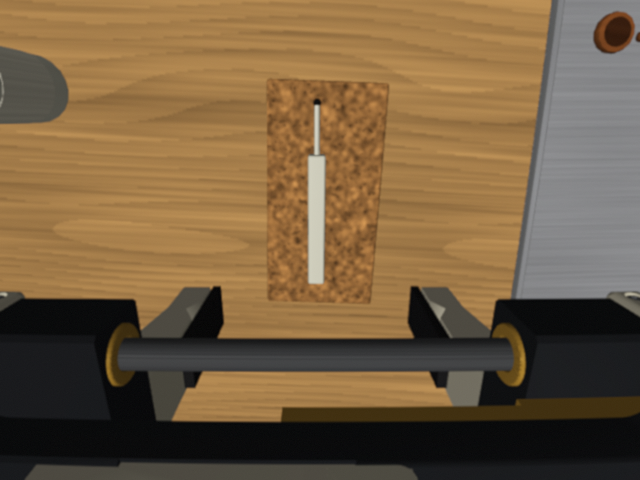

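The wrist view shows the handle from (316.5,155) to (316,283) and the ball tip at (317,101), on a cork slab with corners near (267,80) and (388,84).

```bash
python3 - <<'E'
from h import *
import pickle
c=pickle.load(open('w7.pkl','rb')); t=pickle.load(open('top0.pkl','rb'))
for n,q,z in (('tip',(317,101.5),.018),('front',(316.5,155.5),.028),('rear',(316,283),.028),('L',(308,219),.028),('R',(324.5,219),.028),('rest',(267.5,79.5),.008),('rest',(388.5,84),.008),('rest',(372,302),.008),('rest',(267,300),.008)): print(n,atz(c,q,z).round(4))
for n,a,b in (('front',(122,260.2),(316.5,155.5)),('rear',(120,318.2),(316,283)),('tip',(122.8,240.2),(317,101.5))): print(n,[x.round(4) if hasattr(x,'round') else x for x in tri(t,a,c,b)])
E
```

```text
tip [0.5996 0.4207 0.018 ]
front [0.5538 0.4188 0.028 ]
rear [0.4306 0.4129 0.028 ]
L [0.4953 0.4237 0.028 ]
R [0.4961 0.4083 0.028 ]
rest [0.6164 0.4657 0.008 ]
rest [0.6183 0.3577 0.008 ]
rest [0.4025 0.3517 0.008 ]
rest [0.3991 0.4634 0.008 ]
front [array([0.5527, 0.4191, 0.0212]), np.float64(0.0013)]
rear [array([0.4272, 0.4135, 0.0221]), np.float64(0.0019)]
tip [array([0.5981, 0.4212, 0.0191]), np.float64(0.003)]
```

>>> arm_command --travel '[[0.025,-0.003,-0.1],[0.025,-0.003,-0.2],[0.025,-0.003,-0.28],[0.025,-0.003,-0.34],[0.025,-0.003,-0.37],[0.025,-0.003,-0.38],[0.025,-0.003,-0.387],[0.025,-0.003,-0.387],[0.025,-0.003,-0.391],[0.025,-0.003,-0.395],[0.025,-0.003,-0.395],[0.025,-0.003,-0.395]]' --delta_rot '[[0,0,0],[0,0,0],[0,0,0],[0,0,0],[0,0,0],[0,0,0],[0,0,0],[0,0,0],[0,0,0],[0,0,0],[0,0,0],[0,0,0]]' --grip 1

```text
time_s: 40.33
tcp_pos: [0.5126, 0.4166, -0.0037]
eef_rot: [180.0, 0.0, 3.0]
contact_force: [0.8, -0.2, -0.2]
gripper_width: 0.0878
gripper_force: 0.0
```

>>> arm_command --travel '[[0,0,-0.002],[0,0,-0.004],[0,0,-0.004]]' --delta_rot '[[0,0,0],[0,0,0],[0,0,0]]'

```text
time_s: 40.7
tcp_pos: [0.5125, 0.4165, -0.0058]
eef_rot: [180.0, 0.0, 3.0]
contact_force: [0.0, -0.3, 1.1]
gripper_width: 0.0875
gripper_force: 0.0
```

>>> arm_command --travel '[[0,0,0],[0,0,0],[0,0,0],[0,0,0],[0,0,0],[0,0,0],[0,0,0],[0,0,0],[0,0,0]]' --delta_rot '[[0,0,0],[0,0,0],[0,0,0],[0,0,0],[0,0,0],[0,0,0],[0,0,0],[0,0,0],[0,0,0]]' --grip 0 --newtons 40

```text
time_s: 41.82
tcp_pos: [0.5125, 0.4166, -0.0057]
eef_rot: [-180.0, -0.0, 3.0]
contact_force: [-0.5, -0.4, -0.6]
gripper_width: 0.0158
gripper_force: 40.0
```

```bash
python3 - <<'E'
from h import *
s=r.get_state(); print(s['tcp_pos'],s['eef_rot'],s['gripper_width'],s['gripper_force'],s['contact_force'])
E
```

```text
[ 0.51253485  0.41658314 -0.00572763] [-1.79998703e+02 -4.47821949e-04  3.02195141e+00] 0.01582828907639436 39.993805289268494 [-0.54328613 -0.36402038 -0.62113764]
```

Stick gripped with 40 N at 15.8 mm. I'll lift it and stop short of the case, so the wrist camera can measure the groove and the held tip.

>>> arm_command --travel '[[0,0,0.04],[0,0,0.1],[0,0,0.18],[0,0,0.26],[0,0,0.34],[-0.02,-0.08,0.352],[-0.04,-0.18,0.352],[-0.06,-0.28,0.352],[-0.08,-0.38,0.352],[-0.1,-0.48,0.352],[-0.12,-0.58,0.352],[-0.125,-0.68,0.352],[-0.125,-0.78,0.352],[-0.125,-0.833,0.352],[-0.125,-0.833,0.352],[-0.125,-0.833,0.352],[-0.125,-0.833,0.352]]' --delta_rot '[[0,0,0],[0,0,0],[0,0,0],[0,0,0],[0,0,0],[0,0,0],[0,0,0],[0,0,0],[0,0,0],[0,0,0],[0,0,0],[0,0,0],[0,0,0],[0,0,0],[0,0,0],[0,0,0],[0,0,0]]'

```text
time_s: 43.95
tcp_pos: [0.4501, 0.0007, 0.1703]
eef_rot: [-180.0, -0.0, 3.1]
contact_force: [-1.1, -1.0, 0.3]
gripper_width: 0.0156
gripper_force: 40.0
```

```bash
python3 - <<'E'
from h import *
import pickle
s=r.get_state(); T=Ro.from_euler('xyz',s['eef_rot'],degrees=True).as_matrix(); print(s['tcp_pos'],s['eef_rot'],s['joints'].round(1))
c=cap('wrist','w8.png'); pickle.dump(c,open('w8.pkl','wb')); d=cap('side','s8.png'); pickle.dump(d,open('s8.pkl','wb'))
X=T@np.array([.0856,0,-.0237])+s['tcp_pos']; print(X,proj(c,X),proj(d,X))
P=proj(d,X)[0].astype(int); x,y=P-[40,30]
cv2.imwrite('pics/m8.png',np.hstack([cv2.resize(c['img'][0:300,120:520,::-1],(400,300)),cv2.resize(d['img'][y:y+60,x:x+80,::-1],(400,300),interpolation=cv2.INTER_CUBIC)])); print(x,y)
E
```

```text
[0.45012143 0.00069217 0.17028247] [-1.79997105e+02 -4.61424623e-03  3.07241644e+00] [ 25.3   0.9 -30.   -0.  -59.1  67.8]
[0.53559654 0.00527887 0.19398936] [[316.69473235 114.07862039]] [[340.74574613 211.14454796]]
300 181
```

View pics/m8.png

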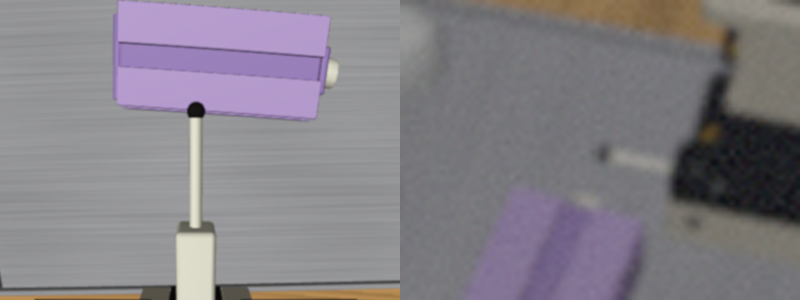

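The held tip is at wrist pixel (316,111) and side pixel (340.6,211.6), matching my prediction within 1–3 px. The groove edges run (240,42)–(442,55) and (239,67)–(440,80) in full wrist pixels.

```bash
python3 - <<'E'
from h import *
import pickle
c=pickle.load(open('w8.pkl','rb')); d=pickle.load(open('s8.pkl','rb')); t=pickle.load(open('top0.pkl','rb'))
# refine groove edges: gradient along columns
g=cv2.GaussianBlur(cv2.cvtColor(c['img'],cv2.COLOR_RGB2GRAY),(0,0),1).astype(float)
E={'far':[],'near':[]}
for u in range(252,432,6):
    k=(u-240)/202; 
    for n,v0 in (('far',42+13*k),('near',67+13*k)):
        vs=np.arange(int(v0)-6,int(v0)+7); gr=np.array([g[v+1,u]-g[v-1,u] for v in vs]); gr=gr if n=='near' else -gr
        i=gr.argmax(); 
        E[n].append((u,vs[i]))
for z in (.049,.043):
  L={}
  for n in E:
    P=np.array([atz(c,q,z)[:2] for q in E[n]]); a=np.polyfit(P[:,1],P[:,0],1); res=np.abs(np.polyval(a,P[:,1])-P[:,0]); a=np.polyfit(P[res<.002,1],P[res<.002,0],1); L[n]=a
  print(z,{n:a.round(4) for n,a in L.items()},'width',np.polyval(L['far'],0)-np.polyval(L['near'],0))
# corners of case top at z=.049
for n,q in (('farHinge',(239,1)),('farBut',(450,17)),('nearBut',(434,119)),('nearHinge',(237,106)),('button',(452,73)),('butend groove far',(442,55)),('butend groove near',(440,80)),('hinge groove far',(240,42)),('hinge groove near',(239,67))): print(n,atz(c,q,.049 if n!='button' else .027).round(4))
# top camera groove corners from crop1: px/3.6+(215,180)
for n,q in (('hinge far',(250,246)),('hinge near',(250,272)),('but far',(500,251)),('but near',(500,278)),('nearB',(498,327)),('farB',(500,210)),('farH',(250,203)),('nearH',(252,321))):
    print('top',n,atz(t,(q[0]/3.6+215,q[1]/3.6+180),.049).round(4))
# height check: stereo top vs wrist
for a,b in (((500,210),(450,17)),((498,327),(434,119)),((250,203),(239,1)),((252,321),(237,106))):
    print('tri',[np.round(v,4) for v in tri(t,(a[0]/3.6+215,a[1]/3.6+180),c,b)])
E
```

```text
0.049 {'far': array([0.0107, 0.5842]), 'near': array([0.0113, 0.5669])} width 0.017360998626584245
0.043 {'far': array([0.0107, 0.5853]), 'near': array([0.0113, 0.5676])} width 0.01771588125776158
farHinge [0.6101 0.0628 0.049 ]
farBut [ 0.6084 -0.085   0.049 ]
nearBut [ 0.5393 -0.0834  0.049 ]
nearHinge [0.5405 0.0644 0.049 ]
button [ 0.575  -0.0993  0.027 ]
butend groove far [ 0.5836 -0.0829  0.049 ]
butend groove near [ 0.5668 -0.0839  0.049 ]
hinge groove far [0.5841 0.0621 0.049 ]
hinge groove near [0.5675 0.0628 0.049 ]
top hinge far [0.5815 0.0647 0.049 ]
top hinge near [0.5659 0.0643 0.049 ]
top but far [ 0.5815 -0.0841  0.049 ]
top but near [ 0.5653 -0.0842  0.049 ]
top nearB [ 0.536  -0.0833  0.049 ]
top farB [ 0.6063 -0.084   0.049 ]
top farH [0.6074 0.0654 0.049 ]
top nearH [0.5367 0.0623 0.049 ]
tri [array([ 0.6059, -0.0831,  0.0559]), np.float64(0.0016)]
tri [array([ 0.538 , -0.0843,  0.0438]), np.float64(0.003)]
tri [array([0.61  , 0.0648, 0.0433]), np.float64(0.0036)]
tri [array([0.5386, 0.0634, 0.0484]), np.float64(0.0043)]
```

>>> arm_command --travel '[[0,0,0],[0,0,0],[0,0,0],[0,0,0],[0,0,0],[0,0,0],[0.03,-0.05,-0.04],[0.06,-0.1,-0.08],[0.084,-0.129,-0.111],[0.084,-0.129,-0.111],[0.084,-0.129,-0.111],[0.084,-0.129,-0.111]]' --delta_rot '[[-0.005,0.1,0],[-0.0107,0.2,0],[-0.016,0.3,0],[-0.0226,0.4216,0],[-0.0226,0.4216,0],[-0.0226,0.4216,0],[-0.0226,0.4216,0],[-0.0226,0.4216,0],[-0.0226,0.4216,0],[-0.0226,0.4216,0],[-0.0226,0.4216,0],[-0.0226,0.4216,0]]'

```text
time_s: 45.55
tcp_pos: [0.4923, -0.0638, 0.1158]
eef_rot: [180.0, 37.9, 3.1]
contact_force: [0.0, 0.9, -0.5]
gripper_width: 0.0157
gripper_force: 40.0
```

```bash
python3 - <<'E'
from h import *
import pickle
s=r.get_state(); T=Ro.from_euler('xyz',s['eef_rot'],degrees=True).as_matrix(); print(s['tcp_pos'],s['eef_rot'],s['joints'].round(1))
c=cap('wrist','w9.png'); pickle.dump(c,open('w9.pkl','wb')); d=cap('side','s9.png'); pickle.dump(d,open('s9.pkl','wb'))
X=T@np.array([.0865,0,-.0237])+s['tcp_pos']; print('tip',X,proj(c,X),proj(d,X))
g0=[.5752,-.060,.0475]; g4=[.5763,.040,.0475]; print(proj(c,[g0,g4]),proj(d,[g0,g4]))
P=proj(d,X)[0].astype(int); x,y=P-[40,30]
cv2.imwrite('pics/m9.png',np.hstack([cv2.resize(c['img'][0:300,120:520,::-1],(400,300)),cv2.resize(d['img'][y:y+60,x:x+80,::-1],(400,300),interpolation=cv2.INTER_CUBIC)])); print(x,y)
E
```

```text
[ 0.49226658 -0.06378721  0.11576827] [179.98062398  37.88326057   3.06835046] [ 11.1  33.8  -0.3  -4.9 -93.5  83.3]
tip [ 0.5749718  -0.05934585  0.08135809] [[316.70503688 111.63069658]] [[332.06828841 219.4952317 ]]
[[318.0623565   62.12852643]
 [ 82.2175362   50.16865144]] [[331.80994029 228.12417237]
 [318.66265986 257.62469203]]
292 189
```

View pics/m9.png

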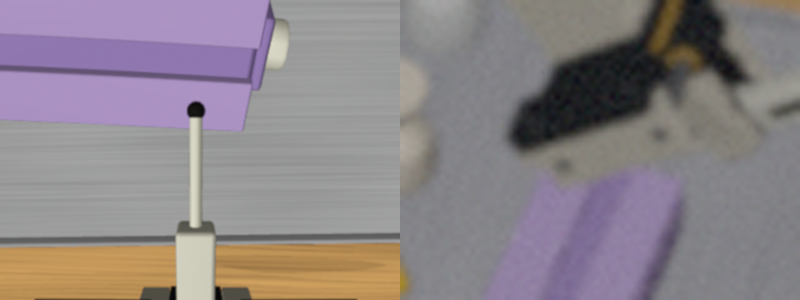

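The tip is still at wrist pixel (316,111), so there is no slip. Groove point 0 projects to (318,62), on the groove's centre line. I'll lower it gently.

>>> arm_command --travel '[[0,0,-0.02],[0,0,-0.04],[0,0,-0.05],[0,0,-0.055],[0,0,-0.059],[0,0,-0.061],[0,0,-0.061],[0,0,-0.061]]' --delta_rot '[[0,0,0],[0,0,0],[0,0,0],[0,0,0],[0,0,0],[0,0,0],[0,0,0],[0,0,0]]'

```text
time_s: 46.65
tcp_pos: [0.4921, -0.0644, 0.0844]
eef_rot: [180.0, 38.0, 3.0]
contact_force: [-0.0, -0.1, -0.7]
gripper_width: 0.0151
gripper_force: 40.0
```

```bash
cat > tip.py <<'E'
from h import *
s=r.get_state(); T=Ro.from_euler('xyz',s['eef_rot'],degrees=True).as_matrix(); print('tcp',s['tcp_pos'].round(4),'f',s['contact_force'].round(1))
print('tip',(T@np.array([.0865,0,-.0237])+s['tcp_pos']).round(4))
E
python3 tip.py
```

```text
tcp [ 0.4921 -0.0644  0.0844] f [-0.  -0.1 -0.7]
tip [ 0.5748 -0.0601  0.0499]
```

>>> arm_command --travel '[[0,0,-0.002],[0,0,-0.003],[0,0,-0.003],[0,0,-0.003]]' --delta_rot '[[0,0,0],[0,0,0],[0,0,0],[0,0,0]]'

```text
time_s: 47.15
tcp_pos: [0.492, -0.0644, 0.0828]
eef_rot: [180.0, 38.0, 3.0]
contact_force: [0.1, -0.2, -0.4]
gripper_width: 0.0157
gripper_force: 40.0
```

>>> arm_command --travel '[[0,0,-0.001],[0,0,-0.002],[0,0,-0.002],[0,0,-0.002]]' --delta_rot '[[0,0,0],[0,0,0],[0,0,0],[0,0,0]]'

```text
time_s: 47.65
tcp_pos: [0.492, -0.0644, 0.0818]
eef_rot: [180.0, 38.0, 3.0]
contact_force: [0.1, 0.4, -0.2]
gripper_width: 0.0155
gripper_force: 40.0
```

>>> arm_command --travel '[[0,0,-0.001],[0,0,-0.002],[0,0,-0.002],[0,0,-0.002]]' --delta_rot '[[0,0,0],[0,0,0],[0,0,0],[0,0,0]]'

```text
time_s: 48.15
tcp_pos: [0.4919, -0.0645, 0.081]
eef_rot: [180.0, 38.0, 3.0]
contact_force: [-0.8, -1.0, 4.0]
gripper_width: 0.0157
gripper_force: 40.0
```

```bash
python3 tip.py
```

```text
tcp [ 0.4919 -0.0645  0.081 ] f [-0.8 -1.   4. ]
tip [ 0.5745 -0.0602  0.0464]
```

Contact with the groove floor (4 N) at an estimated tip height of 46.5 mm, against 47.5 mm nominal. Now the sweep at 2 cm/s.

>>> arm_command --travel '[[0,0.005,0.001],[0,0.01,0.001],[0,0.015,0.001],[0,0.02,0.001],[0,0.025,0.001],[0,0.03,0.001],[0,0.035,0.001],[0,0.04,0.001],[0.001,0.045,0.001],[0.001,0.05,0.001],[0.001,0.055,0.001],[0.001,0.06,0.001],[0.001,0.065,0.001],[0.001,0.07,0.001],[0.001,0.075,0.001],[0.001,0.08,0.001],[0.001,0.085,0.001],[0.001,0.09,0.001],[0.001,0.095,0.001],[0.001,0.1,0.001]]' --delta_rot '[[0,0,0],[0,0,0],[0,0,0],[0,0,0],[0,0,0],[0,0,0],[0,0,0],[0,0,0],[0,0,0],[0,0,0],[0,0,0],[0,0,0],[0,0,0],[0,0,0],[0,0,0],[0,0,0],[0,0,0],[0,0,0],[0,0,0],[0,0,0]]'

```text
time_s: 50.65
tcp_pos: [0.4925, -0.0143, 0.0812]
eef_rot: [180.0, 38.0, 3.0]
contact_force: [-0.5, -2.3, 0.9]
gripper_width: 0.0156
gripper_force: 40.0
```

```bash
python3 tip.py; python3 - <<'E'
from h import *
c=cap('wrist','w10.png'); cv2.imwrite('pics/m10.png',c['img'][0:300,120:520,::-1])
E
```

```text
tcp [ 0.4925 -0.0143  0.0812] f [-0.5 -2.3  0.9]
tip [ 0.5752 -0.0099  0.0467]
```

View pics/m10.png

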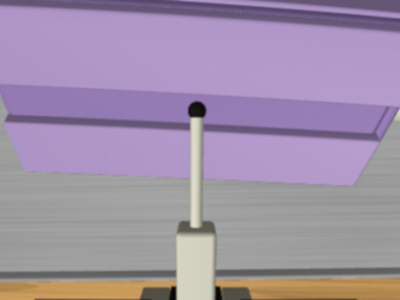

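The tip sits in the groove at (196,110), midway between its edges (v 95 and 128) and midway along it. Continuing.

>>> arm_command --travel '[[0,0.005,0],[0,0.01,0],[0,0.015,0],[0,0.02,0],[0,0.025,0],[0,0.03,0],[0,0.035,0],[0,0.04,0],[0.001,0.045,0],[0.001,0.05,0],[0.001,0.055,0],[0.001,0.06,0],[0.001,0.065,0],[0.001,0.07,0],[0.001,0.075,0],[0.001,0.08,0],[0.001,0.085,0],[0.001,0.09,0],[0.001,0.095,0],[0.001,0.1,0]]' --delta_rot '[[0,0,0],[0,0,0],[0,0,0],[0,0,0],[0,0,0],[0,0,0],[0,0,0],[0,0,0],[0,0,0],[0,0,0],[0,0,0],[0,0,0],[0,0,0],[0,0,0],[0,0,0],[0,0,0],[0,0,0],[0,0,0],[0,0,0],[0,0,0]]'

```text
time_s: 53.2
tcp_pos: [0.493, 0.0358, 0.0813]
eef_rot: [180.0, 38.0, 3.0]
contact_force: [-0.2, -1.7, 2.1]
gripper_width: 0.0156
gripper_force: 40.0
```

>>> arm_command --travel '[[0,0.002,0],[0,0.002,0],[0,0.002,0]]' --delta_rot '[[0,0,0],[0,0,0],[0,0,0]]'

```text
time_s: 53.58
tcp_pos: [0.493, 0.0367, 0.0812]
eef_rot: [180.0, 38.0, 3.0]
contact_force: [0.4, -0.2, 2.8]
gripper_width: 0.0159
gripper_force: 40.0
```

```bash
python3 tip.py
```

```text
tcp [0.493  0.0367 0.0812] f [ 0.4 -0.2  2.8]
tip [0.5757 0.0411 0.0467]
```

>>> arm_command --travel '[[0,-0.005,0],[0,-0.01,0],[0,-0.015,0],[0,-0.02,0],[0,-0.025,0],[0,-0.03,0],[0,-0.035,0],[0,-0.04,0],[-0.001,-0.045,0],[-0.001,-0.05,0],[-0.001,-0.055,0],[-0.001,-0.06,0],[-0.001,-0.065,0],[-0.001,-0.07,0],[-0.001,-0.075,0],[-0.001,-0.08,0],[-0.001,-0.085,0],[-0.001,-0.09,0],[-0.001,-0.095,0],[-0.001,-0.1,0]]' --delta_rot '[[0,0,0],[0,0,0],[0,0,0],[0,0,0],[0,0,0],[0,0,0],[0,0,0],[0,0,0],[0,0,0],[0,0,0],[0,0,0],[0,0,0],[0,0,0],[0,0,0],[0,0,0],[0,0,0],[0,0,0],[0,0,0],[0,0,0],[0,0,0]]'

```text
time_s: 56.08
tcp_pos: [0.4925, -0.0136, 0.0813]
eef_rot: [180.0, 38.0, 3.0]
contact_force: [0.7, 1.0, 1.7]
gripper_width: 0.016
gripper_force: 40.0
```

>>> arm_command --travel '[[0,-0.005,0],[0,-0.01,0],[0,-0.015,0],[0,-0.02,0],[0,-0.025,0],[0,-0.03,0],[0,-0.035,0],[0,-0.04,0],[-0.001,-0.045,0],[-0.001,-0.05,0],[-0.001,-0.055,0],[-0.001,-0.06,0],[-0.001,-0.065,0],[-0.001,-0.07,0],[-0.001,-0.075,0],[-0.001,-0.08,0],[-0.001,-0.085,0],[-0.001,-0.09,0],[-0.001,-0.095,0],[-0.001,-0.102,0]]' --delta_rot '[[0,0,0],[0,0,0],[0,0,0],[0,0,0],[0,0,0],[0,0,0],[0,0,0],[0,0,0],[0,0,0],[0,0,0],[0,0,0],[0,0,0],[0,0,0],[0,0,0],[0,0,0],[0,0,0],[0,0,0],[0,0,0],[0,0,0],[0,0,0]]'

```text
time_s: 58.58
tcp_pos: [0.4921, -0.0646, 0.0812]
eef_rot: [180.0, 38.0, 3.0]
contact_force: [0.9, 1.9, 0.8]
gripper_width: 0.0158
gripper_force: 40.0
```

>>> arm_command --travel '[[0,0,0],[0,0,0],[0,0,0],[0,0,0]]' --delta_rot '[[0,0,0],[0,0,0],[0,0,0],[0,0,0]]'

```text
time_s: 59.08
tcp_pos: [0.492, -0.0646, 0.0813]
eef_rot: [179.9, 38.0, 3.0]
contact_force: [0.5, -1.2, 2.2]
gripper_width: 0.0158
gripper_force: 40.0
```

```bash
python3 tip.py
```

```text
tcp [ 0.492  -0.0646  0.0813] f [ 0.5 -1.2  2.2]
tip [ 0.5747 -0.0602  0.0467]
```

The sweep is complete. Now lift, level the stick and return it to the cork rest.

>>> arm_command --travel '[[0,0,0.04],[0,0,0.1],[0,0,0.178],[0,0,0.178],[0,0.04,0.178],[0,0.1,0.178],[0.01,0.2,0.178],[0.02,0.3,0.178],[0.03,0.4,0.178],[0.04,0.5,0.178],[0.041,0.6,0.178],[0.041,0.7,0.178],[0.041,0.8,0.178],[0.041,0.9,0.178],[0.041,0.962,0.178],[0.041,0.962,0.178],[0.041,0.962,0.178],[0.041,0.962,0.178],[0.041,0.962,0.178]]' --delta_rot '[[0,0,0],[0,0,0],[0,0,0],[0,0,0],[0.005,-0.1,0],[0.0107,-0.2,0],[0.016,-0.3,0],[0.0226,-0.4216,0],[0.0226,-0.4216,0],[0.0226,-0.4216,0],[0.0226,-0.4216,0],[0.0226,-0.4216,0],[0.0226,-0.4216,0],[0.0226,-0.4216,0],[0.0226,-0.4216,0],[0.0226,-0.4216,0],[0.0226,-0.4216,0],[0.0226,-0.4216,0],[0.0226,-0.4216,0]]'

```text
time_s: 61.45
tcp_pos: [0.5127, 0.4158, 0.1707]
eef_rot: [-180.0, -0.0, 3.0]
contact_force: [-0.3, -0.5, -0.2]
gripper_width: 0.0158
gripper_force: 40.0
```

```bash
python3 tip.py; python3 - <<'E'
from h import *
print(r.get_state()['eef_rot'])
E
```

```text
tcp [0.5127 0.4158 0.1707] f [-0.3 -0.5 -0.2]
tip [0.5991 0.4203 0.1944]
[-1.79980373e+02 -1.02440643e-02  2.97125019e+00]
```

>>> arm_command --travel '[[0,0,-0.08],[0,0,-0.16],[0,0,-0.24],[0,0,-0.29],[0,0,-0.32],[0,0,-0.335],[0,0,-0.343],[0,0,-0.348],[0,0,-0.351],[0,0,-0.351],[0,0,-0.351]]' --delta_rot '[[0,0,0],[0,0,0],[0,0,0],[0,0,0],[0,0,0],[0,0,0],[0,0,0],[0,0,0],[0,0,0],[0,0,0],[0,0,0]]'

```text
time_s: 62.82
tcp_pos: [0.5127, 0.4167, -0.0049]
eef_rot: [-180.0, -0.0, 3.0]
contact_force: [0.1, 0.2, -0.3]
gripper_width: 0.016
gripper_force: 40.0
```

>>> arm_command --travel '[[0,0,0],[0,0,0],[0,0,0],[0,0,0],[0,0,0],[0,0,0],[0,0,0],[0,0,0],[0,0,0.04],[0,0,0.1],[0,0,0.2],[0,0,0.3],[0,0,0.38],[0,0,0.38],[0,0,0.38],[0,0,0.38]]' --delta_rot '[[0,0,0],[0,0,0],[0,0,0],[0,0,0],[0,0,0],[0,0,0],[0,0,0],[0,0,0],[0,0,0],[0,0,0],[0,0,0],[0,0,0],[0,0,0],[0,0,0],[0,0,0],[0,0,0]]' --grip 1

```text
time_s: 64.82
tcp_pos: [0.512, 0.416, 0.1833]
eef_rot: [179.9, 0.1, 3.0]
contact_force: [0.1, 0.1, -0.5]
gripper_width: 0.0875
gripper_force: 0.0
```

```bash
python3 - <<'E'
from h import *
c=cap('wrist','w12.png'); t=cap('top','t12.png')
cv2.imwrite('pics/m12.png',np.hstack([cv2.resize(c['img'][:,:,::-1],(400,300)),cv2.resize(t['img'][180:382,290:560,::-1],(400,300),interpolation=cv2.INTER_CUBIC)]))
E
```

```text
(no output)
```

View pics/m12.png

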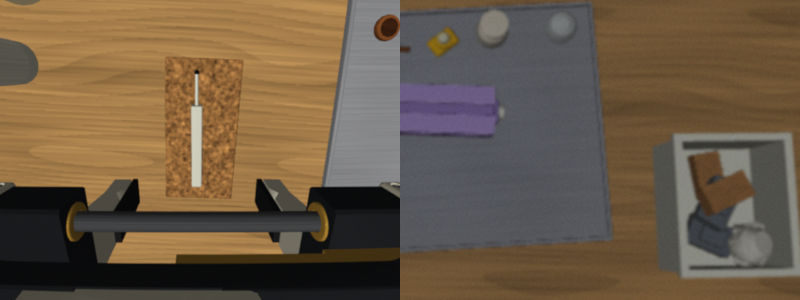

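The stick lies flat on the cork, from (197,72) to (196,186). All five scraps are in the bin around (720,205), and the egg cup, pacifier and cover have not moved. Handing in.

```bash
python3 -c "
from plant import close_job
print(close_job())"
```

```text
the job is handed in; nothing more can be done
None
```

The job is handed in, with no verdict returned: all five scraps are in the bin, the stick's tip went along the groove and back at 2 cm/s, the stick is flat on its cork rest, and I touched none of the items to be left alone.

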